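# Screw down the lid of a loaded centrifuge rotor

## Task

The clear, smoke-tinted lid of the loaded centrifuge rotor is only resting on top of its screw thread. Turn its blue wing knob back (counter-clockwise) until the lid drops into the start of the thread, then screw it clockwise to the stop so that the lid lies flat on the rotor's rim and its white line meets the rotor's white mark, and let go. Keep the lid on the rotor all the time, the tubes inside must stay covered, and leave the timer, pipette and tubes on the bench where they are.

Things in the scene. Friction and masses are not known exactly. Their poses are not given: they have to be found in the camera images.
- rotor: dark grey centrifuge rotor, 164 mm across, on a light grey round foot, fixed to the bench; origin under the centre of the foot, z along the rotor's axis, x towards the white mark on its rim. The flat rim on which the lid finally lies is 78 mm above the origin, 67 to 82 mm from the axis. The hub inside the lid has a three-start right-hand thread, starts 120 deg apart.
- lid: loose lid, 0.2 kg: smoke-tinted clear disc, 146 mm across, 4 mm thick, with a blue wing knob, a white line along its x axis; origin in the centre of the disc's underside, z up. A round blue flange, 58 mm across, reaches 12 mm above the origin; on it the wing, a flat-sided bar 56 mm long (x), 16 mm thick (y), reaches 44 mm. It drops only by its weight or if pushed; a hand holding it goes down too.
- wing (a point): middle of the wing on the lid's axis, 33 mm above the lid's origin, 11 mm under the wing's top; axes as the lid's: grip across y. At the start the lid rests on top of the thread, underside 11 mm above the rim, its line 15 to 53 deg counter-clockwise (from above) of the white mark; turning it clockwise from there only runs against a rib.
- lid_mark (a point): outer end of the white line on the lid, 71.5 mm from the axis
- closed_mark (a point): white mark on the rotor's rim, 78 mm from the axis: fully screwed down. Turned clockwise from the thread's start the lid sinks 4.5 mm evenly while its line goes from 65 to 5 deg from this mark, then lies on the rim and meets the stop at 0 deg.
- start_mark (a point): orange dot on the rotor's rim, 78 mm from the axis, 80 deg counter-clockwise of the white mark: start of the thread. With its line about 71 to 90 deg from the white mark the lid can drop 6.5 mm into the thread, to 4.5 mm above the rim; a rib stops further backing.
- timer: white bench timer lying on the bench, 66 x 66 x 20 mm, loose bystander; origin under its centre
- pipette: grey and white pipette lying on the bench, 246 mm long, loose bystander; origin under its centre
- tube_a: conical tube with blue cap lying on the bench, 118 mm long, 20 mm thick, loose bystander; origin under its centre
- tube_b: another such tube, loose bystander; origin under its centre
Things that resemble listed ones, but are neither listed nor needed, are in the scene too. Leave any turquoise look-alike of the lid alone.

How it is judged (in metres and radians):
On the way:
1. the lid, turned back, has dropped into the start of the thread (underside 3 to 6.5 mm above the rim) (z of lid in the frame of rotor between 0.081 and 0.0845 m and horizontal distance between lid_mark and start_mark below 0.025 m), for 0.1 s.
At the end, for the whole second after the job is handed in: The lid lies flat on the rotor's rim (underside within 1.5 mm of it), screwed clockwise so that the end of its white line is within 16 mm of the rotor's white mark (about 11 degrees of turn), and is at rest (z of lid in the frame of rotor between 0.076 and 0.0795 m and horizontal distance between lid_mark and closed_mark below 0.016 m and angle between lid's own z axis and vertical below 0.04 rad and angular speed of lid below 0.1 rad/s); the robot touches nothing.
It fails at once if the lid is lifted off the rotor (underside more than 20 mm above the rim) (z of lid in the frame of rotor above 0.098 m).
It fails at once if the timer, pipette or a tube on the bench is moved more than 30 mm (distance of any of timer, pipette, tube_a, tube_b from where it was at the start of the episode above 0.03 m).
It also fails if it takes over 45 s, if anything falls off the work surface, if the arm or the gripper's body presses on something with over 40 N, if the wrist force passes 120 N, or if a joint passes its speed limit or range.

## Robot

A 6-joint arm with a two-finger parallel gripper is mounted at the origin on a cart in front of the work surface, level with it; the furniture and walls round the work are solid. World frame = base frame: x ahead of the robot, y to its left, z up, the work surface at z = 0. Lengths are in mm, angles in rad, forces in N, time in s.
With the tool pointing down it reaches from about 250 to 775 mm from the base axis. Payload 8.9 kg.
Tool frame: the origin (TCP) lies at the very end of the fingers, on their centre line; the grasp point (between the pads) lies 19 mm behind it; y points along the fingers, x is the direction in which the jaws open and shut, and the axes are right-handed (so a half turn about y gives the same grasp; the last joint's range is limited). The gripper opens to 85 mm and grips with 20 to 120 N. Pads are 22 mm wide; open, the fingers measure 114 mm over their backs; the gripper's body (76 mm by 85 mm) begins 54 mm behind the grasp point. The pads swing forward as they close: fully open they stand 13 mm farther back than shut.
Start: joints at [1.153, 0.291, -0.153, 1.127, 0, 1.431], TCP at [144.475, 504.728, 208.305] pointing down, gripper open.
Joint ranges: [-2.52, 2.52], [-0.91, 1.74], [-1.3, 1.37], [-1.96, 2.02], [-1.52, 1.47], [-3.14, 3.14]. Speed limits (rad/s): [2.22, 2.22, 2.79, 3.14, 3.14, 3.14].

## Interface

Orientations are given as a rotation vector (axis times angle).
In Python, from rig import arm gives the robot as it stands. The module is installed in compiled form; this text tells all that it offers.
- The arm moves only by the tool jog_arm, never from a script. Its argument "rows" is one flat list of numbers, 7 for each row, row after row: the turn, a rotation vector about the tool's x, y, z in degrees, then the shift along the tool's x, y, z in m, then the finger opening in m, from 0 to 0.0854. In form: [ax, ay, az, x, y, z, hand, ax, ay, az, x, y, z, hand, ...]. A call has 1 to 20 rows; each row shifts and turns the pose as measured when the row begins, along the tool's axes as they then stand; what a row does not reach is not made up. A row lasts 1/8 s, in which the tool goes at most 62.5 mm and 10.7 degrees, less where a joint would pass 70% of its speed; a pose out of reach is approached as far as the arm can. A call is refused whole if a number of a shift passes 0.0625 or a number of a turn 10.7, either way. A call with a gripper value outside its range is refused whole. The fingers move at their own pace and stop on an object; the grip force is fixed at half the most. Time passes only in rows, so rows that do not move let the fingers close. It gives the time, the measured TCP pose, the force and the opening at its end, in the units of the state.
- arm.state(): the state, without advancing time (a new reading comes with each control period).
- arm.grab_frame(name): name is "scene" or "top"; returns (picture, depth): 420x560x3 uint8, red, green, blue; 420x560 float32, mm along the optical axis (not along the pixel's ray), 0 where there is no reading.
- arm.calibration(name): a dict with "mtx" (3x3 intrinsics, pixels), "dist_coeffs" ([k1, k2, p1, p2, k3] as OpenCV has them; the pictures are not rectified), "cam_to_world" (4x4, takes a point from camera to world coordinates). Camera axes: x right, y down, z forward; pixel columns grow to the right and rows downward; lengths in mm; the calibration is good to about 2 mm. A picture is of the moment at which its call begins. calibration takes no time and is no camera call.
- arm.hand_in(): hands the job in, once; it reports no verdict.
Trained networks look in the newest picture that a camera, given by its name, has taken for a name from the list of things; names that differ only in an ending like _2 or _b are one class to them, and where a whole thing is asked for, a point or a joint stands for the part that bears it (a point fixed in the world has none). Each returns a list of dicts, best first, with "conf" (0 to 1); they miss things now and then, are a little off and sometimes report something else, mostly with a low value. They report only what shows in the picture. A call takes as long as a camera call. They do not tell look-alikes from the thing itself.
- arm.boxes_of(camera, thing): "position" ([row, column] as shares, 0 to 1, of the picture: columns of its width, rows of its height, amid what is visible of it).
- arm.silhouettes(camera, thing): "region" (420x560 bool, what is visible of it) and "position" ([row, column] as shares, 0 to 1, of the picture: columns of its width, rows of its height, amid what is visible of it).
The state is a dict: "clock": time; "joints": joint angles; "qvel": joint speeds; "effort": joint torques, N m; "position": TCP position; "eef_rot": TCP orientation; "force": force on the tool from outside, world axes, zero at the start; "wrist_torque": the same for the moment, N m; "finger_gap": finger opening in mm.
Only numpy, scipy, OpenCV 4.12 (cv2) and the standard library are available. Lean on these libraries where they do the work, as an engineer would, in place of code of your own. Each camera call takes 0.05 s, during which the arm holds its last target. There are 200 camera calls.

## Working session

There is one attempt and no reset: what is moved stays moved. The work goes in short steps, Python scripts to look and compute and a tool call to move; the robot and the scene stay as the last step left them, time stands still between calls to the robot, and variables do not carry over. Pictures are saved under pics/ and viewed, about 8 in all and at most 12, crops included, and the job is handed in when it is done.

Besides the shell and the picture viewer there is one more tool, called after "Request:" by a JSON object that holds its "op" and its "data". jog_arm: Moves the arm, as the interface text tells. Its arguments: {"type":"object","properties":{"rows":{"type":"array","items":{"type":"number"}}},"required":["rows"]}

```bash
mkdir -p pics; cat > h.py <<'E'
import numpy as np, cv2
from rig import arm
from scipy.spatial.transform import Rotation as R
def snap(c,f=None):
    p,d=arm.grab_frame(c)
    if f: cv2.imwrite(f,p[:,:,::-1])
    return p,d
def xyz(c,d,uv):
    k=arm.calibration(c); uv=np.asarray(uv,float).reshape(-1,2)
    n=cv2.undistortPoints(uv.reshape(-1,1,2),k['mtx'],np.array(k['dist_coeffs'])).reshape(-1,2)
    z=d if np.ndim(d)==1 else d[uv[:,1].round().astype(int),uv[:,0].round().astype(int)]
    P=np.c_[n*z[:,None],z,np.ones(len(z))]
    return (P@np.array(k['cam_to_world']).T)[:,:3]
def onz(c,uv,h):
    a=xyz(c,np.full(len(uv),1.),uv); b=xyz(c,np.full(len(uv),2.),uv)
    t=(h-a[:,2])/(b-a)[:,2]; return a+t[:,None]*(b-a)
E
python3 - <<'E'
from h import *
for c in ('top','scene'):
    p,d=snap(c,f'pics/{c}0.png')
    print(c,np.round(np.array(arm.calibration(c)['cam_to_world'])[:3],2).tolist())
    for t in ('rotor','lid','wing','closed_mark','start_mark','lid_mark'):
        for o in arm.boxes_of(c,t)[:3]:
            uv=[o['position'][1]*560,o['position'][0]*420]; print(t,round(o['conf'],2),np.round(uv,1),xyz(c,d,uv).round(0))
s=arm.state(); print(s['clock'],s['position'],s['eef_rot'],R.from_rotvec(s['eef_rot']).as_matrix().round(3))
E
```

```text
top [[0.06, -0.97, 0.22, 326.2], [-1.0, -0.06, 0.01, 67.87], [0.01, -0.22, -0.98, 1017.27]]
rotor 0.87 [279.5 231.4] [[480.  53.  77.]]
lid 0.82 [281.7 201.4] [[544.  53. 122.]]
lid 0.67 [191.6 257.3] [[406. 263.  59.]]
lid 0.29 [281.2 231.2] [[478.  50.  91.]]
wing 0.79 [191.1 263.3] [[393. 266.  46.]]
wing 0.55 [285.  202.1] [[540.  45. 132.]]
closed_mark 0.93 [289.9 230. ] [[482.  29.  92.]]
start_mark 0.76 [280.2 233.8] [[474.  51.  78.]]
lid_mark 0.9 [285.7 200. ] [[545.  44. 132.]]
lid_mark 0.61 [194.7 257.9] [[408. 261.  30.]]
scene [[0.73, -0.49, 0.47, -109.79], [-0.68, -0.54, 0.5, -602.16], [0.01, -0.68, -0.73, 1059.16]]
rotor 0.9 [286.6 236.1] [[494.  -9.  74.]]
lid 0.86 [194.1 207.6] [[402. 265.  33.]]
lid 0.83 [286.8 212.6] [[530.  29. 106.]]
lid 0.4 [214.2 174.3] [[538. 349.  18.]]
wing 0.83 [289.4 211. ] [[535.  24. 112.]]
wing 0.56 [189.7 212.1] [[384. 263.  29.]]
closed_mark 0.92 [285.2 231.2] [[509.  11.  64.]]
lid_mark 0.93 [195.6 213.5] [[393. 248.  29.]]
lid_mark 0.81 [284.9 209.5] [[534.  40. 106.]]
0.7 [144.47788395 504.70702225 208.28975448] [-1.32831551 -1.00139395  1.0014496 ] [[ 0.275 -0.    -0.961]
 [ 0.961 -0.     0.275]
 [-0.    -1.    -0.   ]]
```

View pics/top0.png

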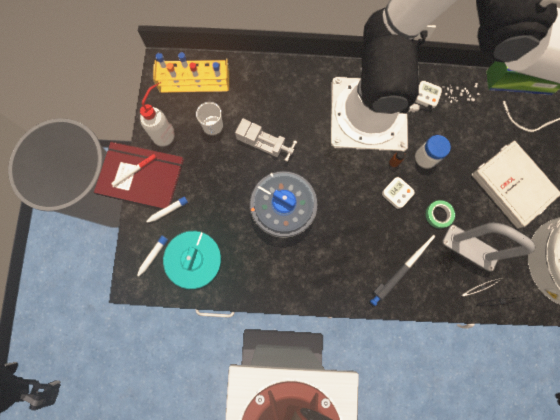

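View pics/scene0.png

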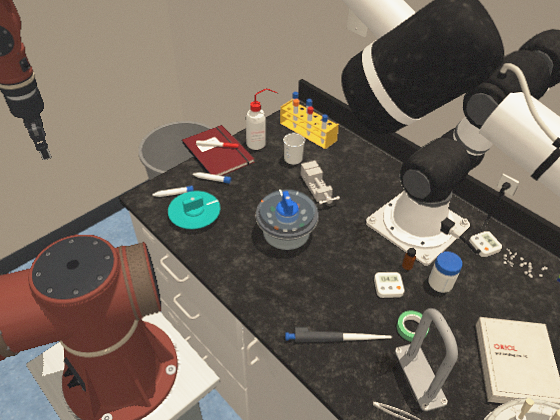

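The rotor with its blue knob sits at about (283,203) in the top view; the turquoise look-alike is at (192,260). I'm zooming in on the rotor next.

```bash
python3 - <<'E'
from h import *
p,d=snap('top')
c=cv2.resize(p[160:250,235:335],None,fx=7,fy=6.6,interpolation=cv2.INTER_CUBIC)
c=cv2.resize(p[160:245,235:335],None,fx=7,fy=7,interpolation=cv2.INTER_CUBIC)
cv2.imwrite('pics/z1.png',c[:,:,::-1])
hsv=cv2.cvtColor(p,cv2.COLOR_RGB2HSV).astype(int); H,S,V=hsv[...,0],hsv[...,1],hsv[...,2]
win=np.zeros(H.shape,bool); win[160:250,235:335]=1
b=win&(H>100)&(H<130)&(S>140)&(V>80)
ys,xs=np.nonzero(b); P=xyz('top',d,np.c_[xs,ys]); 
for lo,hi in((85,108),(118,140)):
    m=(P[:,2]>lo)&(P[:,2]<hi)
    q=P[m]; print(lo,m.sum(),q.mean(0).round(1) if m.any() else 0)
    if m.sum()>10:
        w,v=np.linalg.eigh(np.cov(q[:,:2].T)); print(w.round(0),np.degrees(np.arctan2(v[1,1],v[0,1])),np.percentile(q[:,2],[5,50,95]))
# rotor rim height points, circle fit
ys,xs=np.nonzero(win); P=xyz('top',d,np.c_[xs,ys]); m=(P[:,2]>70)&(P[:,2]<84); q=P[m][:,:2]
from scipy.spatial import ConvexHull
h=q[ConvexHull(q).vertices].astype(np.float32); print(cv2.minEnclosingCircle(h), m.sum())
np.save('/tmp/p.npy',p)
for n,mk in (('orange',win&(H>3)&(H<22)&(S>150)&(V>120)),('white',win&(S<60)&(V>150))):
    k,l,st,ce=cv2.connectedComponentsWithStats(mk.astype(np.uint8))
    for i in range(1,k):
        print(n,st[i],ce[i].round(1),onz('top',[ce[i]],78)[0].round(1),onz('top',[ce[i]],93)[0].round(1))
E
```

```text
85 224 [546.5  50.  100.4]
[157. 290.] 153.3885080739749 [ 97.45208168 100.3003013  103.94586852]
118 147 [549.   47.2 130.7]
[ 23. 275.] 62.44176220762524 [122.67851576 131.49963408 134.44802161]
((551.1631469726562, 48.301666259765625), 82.94611358642578) 647
orange [252 208   2   3   4] [252.5 209. ] [531.2 122.2  78. ] [527.9 121.3  93. ]
white [285 160   3   1   3] [286. 160.] [662.2  46.7  78. ] [656.8  47.   93. ]
white [257 173  57  28 251] [281.  182.7] [602.   56.1  78. ] [597.6  56.3  93. ]
white [281 183   1   1   1] [281. 183.] [601.3  56.1  78. ] [596.9  56.3  93. ]
white [288 185   5   6  22] [290.4 187.4] [591.3  32.4  78. ] [587.1  32.9  93. ]
white [283 187   1   1   1] [283. 187.] [591.3  50.6  78. ] [587.1  50.9  93. ]
white [276 189   1   1   1] [276. 189.] [585.1  67.7  78. ] [581.   67.7  93. ]
white [296 191   5   5  22] [298.  193.1] [577.9  12.7  78. ] [573.9  13.6  93. ]
white [256 192   1   1   1] [256. 192.] [574.6 116.5  78. ] [570.6 115.7  93. ]
white [254 194   1   1   1] [254. 194.] [569.2 121.1  78. ] [565.3 120.2  93. ]
white [263 195   6   5  22] [
[... 728 characters left out ...]
 [253. 211.] [526.3 120.6  78. ] [523.1 119.8  93. ]
white [266 214   5   4  16] [268.  215.5] [517.2  83.4  78. ] [514.2  83.2  93. ]
white [293 217   5   5  19] [294.8 219.2] [512.   17.7  78. ] [509.   18.5  93. ]
white [312 216   1   2   2] [312.  216.5] [521.  -23.8  78. ] [517.9 -22.3  93. ]
white [274 219   5   5  19] [275.7 221.4] [503.8  63.8  78. ] [501.   63.9  93. ]
white [287 221   1   1   1] [287. 221.] [506.3  36.5  78. ] [503.5  37.   93. ]
white [310 220   1   1   1] [310. 220.] [512.1 -19.2  78. ] [509.1 -17.8  93. ]
white [259 223   1   1   1] [259. 223.] [497.4 104.1  78. ] [494.7 103.5  93. ]
white [302 228   1   1   1] [302. 228.] [491.2  -0.6  78. ] [488.6   0.5  93. ]
```

View pics/z1.png

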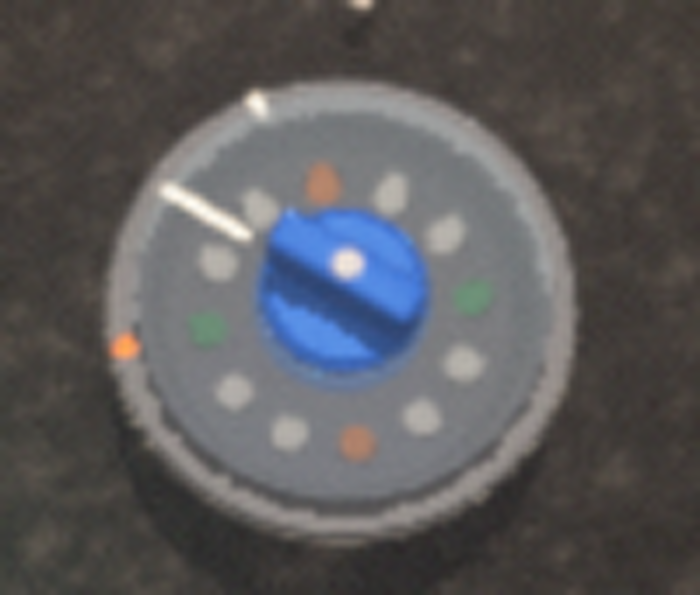

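```bash
python3 - <<'E'
from h import *
W=onz('top',np.array([[271.2,174.2]]),78)[0]; O=onz('top',np.array([[252.5,209.1]]),78)[0]
L=onz('top',np.array([[258.1,186.4],[270.2,193.2]]),93)
print(W,O,L)
ch=O-W; print('chord',np.hypot(*ch[:2]), 'exp',2*78*np.sin(np.radians(40)))
m=(W+O)/2; n=np.array([-ch[1],ch[0]])/np.hypot(*ch[:2]); C=m[:2]+n*78*np.cos(np.radians(40)); print('C',C)
a=lambda v:np.degrees(np.arctan2(v[1],v[0]))
print('white',a(W[:2]-C),'orange',a(O[:2]-C),'lid from C',a(L[0][:2]-C),'line dir',a((L[0]-L[1])[:2]), np.hypot(*(L[0][:2]-C)))
p,d=snap('scene')
for t in('timer','pipette','tube_a'):
    for o in arm.boxes_of('scene',t)[:3]:
        uv=[o['position'][1]*560,o['position'][0]*420]; print(t,round(o['conf'],2),np.round(uv,1),xyz('scene',d,uv).round(0))
E
```

```text
[622.6486996   81.72634927  78.        ] [530.94405723 122.17954654  78.        ] [[584.99395083 111.56842516  93.        ]
 [569.63164015  81.13229031  93.        ]]
chord 100.23074678716021 exp 100.27486711110012
C [552.68064605  47.2842255 ]
white 26.208947603782207 orange 106.1841162932207 lid from C 63.31300448465628 line dir 63.21813145749736 71.9486482912683
timer 0.6 [391.4 284.9] [[ 611. -266.   16.]]
pipette 0.76 [320.6 336.6] [[ 375. -247.   21.]]
tube_a 0.67 [286.1 210.6] [[530.  32. 111.]]
tube_a 0.64 [212.7 175.9] [[529. 346.  19.]]
tube_a 0.59 [173.9 192.4] [[406. 373.  11.]]
```

Request:
{"op": "jog_arm", "data": {"rows": [0,0,0,-0.027,0,-0.043,0.0854,0,0,0,-0.027,0,-0.043,0.0854,0,0,0,-0.027,0,-0.043,0.0854,0,0,0,-0.027,0,-0.043,0.0854,0,0,0,-0.027,0,-0.043,0.0854,0,0,0,-0.027,0,-0.043,0.0854,0,0,0,-0.027,0,-0.043,0.0854,0,0,0,-0.027,0,-0.043,0.0854,0,0,0,-0.027,0,-0.043,0.0854,0,0,0,-0.027,0,-0.043,0.0854,0,0,0,-0.027,0,-0.043,0.0854,0,0,0,-0.027,0,-0.043,0.0854,0,-10,0,0,0,0,0.0854,0,-10,0,0,0,0,0.0854,0,-10,0,0,0,0,0.0854,0,-10,0,0,0,0,0.0854,0,-10,0,0,0,0,0.0854,0,-10,0,0,0,0,0.0854,0,-10,0,0,0,0,0.0854,0,-10,0,0,0,0,0.0854]}}

```text
clock: 3.45
position: [566.6, 36.3, 208.2]
eef_rot: [-0.418, -2.002, 1.994]
force: [-0.3, 0.5, -0.3]
finger_gap: 85.8
```

```bash
cat > s.py <<'E'
from h import *
import sys
def rep(T):
    s=arm.state(); M=R.from_rotvec(s['eef_rot']).as_matrix()
    print('t',s['clock'],'p',np.round(s['position'],1),'yaw',np.degrees(np.arctan2(M[1,0],M[0,0])).round(1),'tilt',np.degrees(np.arccos(-M[2,1])).round(2),'F',np.round(s['force'],1),'T',np.round(s['wrist_torque'],2),'gap',s['finger_gap'],'q',np.round(s['joints'],2))
    print('shift tool',np.round(M.T@(np.array(T)-s['position']),1),M.round(3).tolist())
rep([float(x) for x in sys.argv[1:4]])
E
python3 s.py 552 47.5 106
```

```text
t 3.45 p [566.6  36.3 208.2] yaw 156.6 tilt 0.32 F [-0.3  0.5 -0.3] T [-0.03  0.06  0.01] gap 85.8126788352488 q [-0.07  0.37 -0.04  1.16  0.   -1.23]
shift tool [ 18.1 102.2  -4. ] [[-0.918, 0.005, -0.397], [0.397, 0.003, -0.918], [-0.003, -1.0, -0.005]]
```

Request:
{"op": "jog_arm", "data": {"rows": [0,3.3,0,0.018,0,-0.004,0.0854,0,0,0,0,0.03,0,0.0854,0,0,0,0,0.025,0,0.0854,0,0,0,0,0,0,0.0854]}}

```text
clock: 3.95
position: [552.0, 47.6, 152.4]
eef_rot: [-0.469, -1.97, 1.961]
force: [-0.5, 0.0, -0.6]
finger_gap: 85.2
```

```bash
python3 s.py 552 47.5 106
```

```text
t 3.95 p [552.   47.6 152.4] yaw 153.4 tilt 0.38 F [-0.5  0.  -0.6] T [0.02 0.02 0.02] gap 85.2311922497486 q [-0.05  0.38 -0.18  1.01  0.   -1.15]
shift tool [ 0.1 46.4  0.3] [[-0.894, 0.006, -0.448], [0.448, 0.003, -0.894], [-0.004, -1.0, -0.005]]
```

Request:
{"op": "jog_arm", "data": {"rows": [0,0,0,0,0.023,0,0.0854,0,0,0,0,0.022,0,0.0854,0,0,0,0,0,0,0.03,0,0,0,0,0,0,0.03,0,0,0,0,0,0,0.03,0,0,0,0,0,0,0.005,0,0,0,0,0,0,0.005,0,0,0,0,0,0,0.005]}}

```text
clock: 4.95
position: [556.8, 47.4, 113.8]
eef_rot: [-0.479, -1.975, 1.962]
force: [-0.8, -0.1, -0.5]
finger_gap: 5.0
```

```bash
python3 s.py 552 47.5 106
```

```text
t 4.95 p [556.8  47.4 113.8] yaw 153.4 tilt 0.87 F [-0.8 -0.1 -0.5] T [ 0.01  0.03 -0.01] gap 5.0058997929676625 q [-0.05  0.41 -0.24  0.91  0.   -1.15]
shift tool [4.4 7.7 2.2] [[-0.894, 0.015, -0.448], [0.448, 0.003, -0.894], [-0.012, -1.0, -0.009]]
```

```bash
python3 - <<'E'
from h import *
p,d=snap('scene'); a=cv2.resize(p[130:270,200:380],(720,560),interpolation=cv2.INTER_CUBIC)
cv2.imwrite('pics/s2.png',a[:,:,::-1]); s=arm.state(); print(s['position'],s['finger_gap'],s['force'])
E
```

```text
[556.79028214  47.44082638 113.71715219] 4.654909149063402 [ 0.53173049 -0.05736423 -0.33036839]
```

View pics/s2.png

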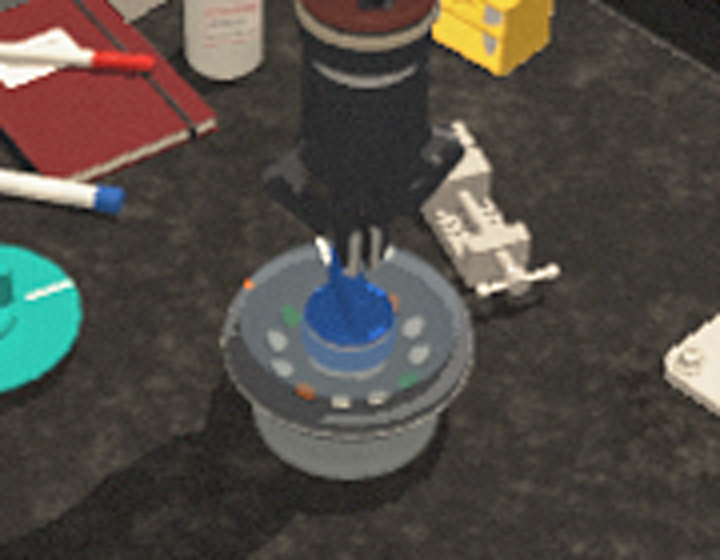

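The fingers show at about (365,250), apparently to the right of the wing rather than around it. I'll check this by projecting known points into the picture.

```bash
python3 - <<'E'
from h import *
p,d=snap('scene'); s=arm.state(); M=R.from_rotvec(s['eef_rot']).as_matrix()
k=arm.calibration('scene'); T=np.linalg.inv(np.array(k['cam_to_world']))
def pr(P):
    P=np.atleast_2d(np.array(P,float)); uv,_=cv2.projectPoints(P,cv2.Rodrigues(T[:3,:3])[0],T[:3,3],k['mtx'],np.array(k['dist_coeffs'])); return uv.reshape(-1,2)
a=p[160:250,235:340].copy(); a=cv2.resize(a,None,fx=6.6,fy=6.6,interpolation=cv2.INTER_CUBIC)
C=np.array([552.3,47.4]); th=np.radians(63.3); u=np.array([np.cos(th),np.sin(th)]); v=np.array([-u[1],u[0]])
def put(P,col):
    for q in pr(P): cv2.circle(a,tuple(int(round(t)) for t in (q-[235,160]+.5)*6.6),3,col,-1)
for z in (101,133): put([[*(C+28*i*u+8*j*v),z] for i in(-1,1) for j in(-1,1)],(255,255,0) if z>110 else (0,255,0))
put(s['position'],(255,0,0)); put(s['position']-50*M[:,1],(255,0,255))
cv2.imwrite('pics/s3.png',a[:,:,::-1])
p,d=snap('top'); b=cv2.resize(p[160:245,235:335],None,fx=7,fy=7,interpolation=cv2.INTER_CUBIC); cv2.imwrite('pics/t3.png',b[:,:,::-1])
E
```

```text
(no output)
```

View pics/s3.png

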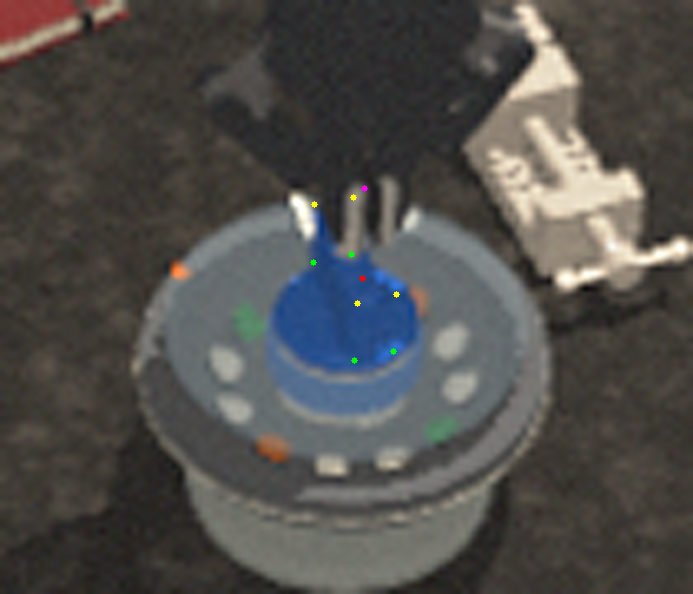

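View pics/t3.png

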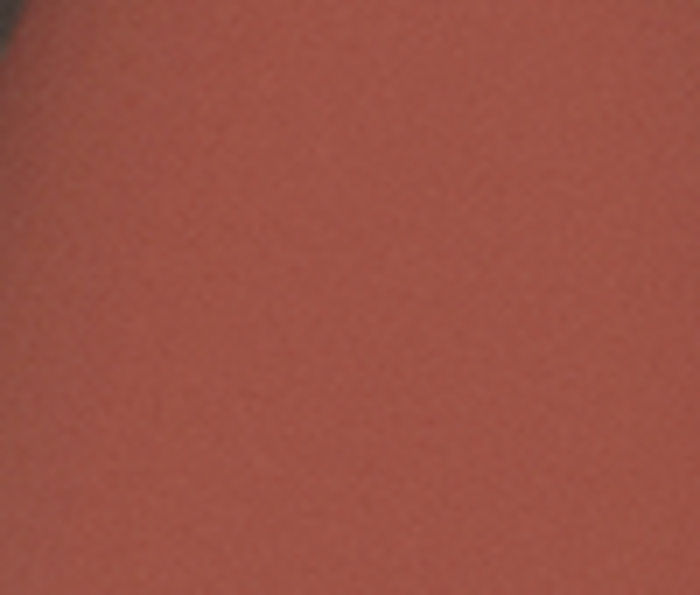

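```bash
python3 - <<'E'
from h import *
p,d=snap('scene'); print(arm.state()['position'].round(1) if hasattr(arm.state()['position'],'round') else arm.state()['position'])
for r in range(186,218,2):
    P=xyz('scene',d,[[c,r] for c in range(282,299,2)])
    print(r,' '.join(f"{x[0]:.0f},{x[1]:.0f},{x[2]:.0f}{'b' if q[2]>q[0]+40 else ''}" for x,q in zip(P,p[r,282:299:2].astype(int))))
E
```

```text
[556.7  47.5 113.5]
186 528,47,189 536,48,183 539,43,185 544,41,183 560,51,165 557,40,175 559,35,177 561,31,179 705,158,-4
188 661,181,-0 539,50,172 540,44,176 544,42,175 556,46,164 553,37,173 561,37,168 565,34,167 697,151,-2
190 588,107,93 539,51,165 541,46,167 545,42,167 559,48,154 551,34,169 559,35,163 564,33,161 691,144,-2
192 556,74,130b 536,47,163 546,50,154 545,42,161 558,48,148 554,36,159 557,32,160 567,35,151 616,74,90
194 550,69,130 537,48,155 540,44,155 543,40,156 557,46,143 555,37,151 563,38,144 604,69,94 608,65,95
196 550,68,124b 547,58,133b 544,47,143 544,40,148 588,76,92 556,38,141 596,69,92 598,64,94 604,62,92
198 548,66,119b 543,53,132b 545,48,134 544,40,141 582,70,93b 587,67,92 593,66,89 595,60,92 596,54,95
200 550,68,109b 540,50,129b 542,45,132b 545,41,133b 552,40,129b 580,61,94b 585,58,93 592,57,89 593,51,92
202 552,70,98b 541,51,121b 538,40,131b 542,37,130b 545,33,131b 570,50,101b 575,48,100b 582,47,95 587,44,94
204 546,63,100b 543,53,111b 531,34,133b 534,30,134b 535,24,137b 544,25,131b 571,43,98b 574,40,98b 582,40,93
206 540,57,102b 542,51,105b 530,32,128b 532,27,130b 537,25,128b 541,22,128b 564,37,100b 567,33,101b 575,32,96
208 536,53,100b 541,50,99b 534,36,115b 529,24,127b 537,25,121b 540,21,122b 559,31,101b 564,29,99b 575,32,89
210 531,48,100b 533,42,104b 532,34,110b 532,27,115b -110,-602,1059b 541,21,113b 555,27,100b 562,27,94b 567,25,92b
212 524,40,103b 528,37,103b 534,35,100b 534,28,106b 536,23,108b 542,22,105b 551,24,97b 555,20,97b 561,18,94b
214 521,37,100b 528,36,96b 529,31,100b 532,26,101b 535,22,102b 540,20,100b 547,19,96b 554,19,91 559,16,89b
216 521,37,93 524,32,95 531,32,90b 530,24,96b 534,21,96b 540,19,93 541,13,97b 549,14,91b 552,9,93
```

The depth shows the finger tips standing on top of the wing at z of about 135, though the reported TCP is 114. I'll raise the arm, straighten it and measure the tips in free air.

Request:
{"op": "jog_arm", "data": {"rows": [0,0,0,0,-0.03,0,0.005,0.54,0,-0.7,0.0044,0,0.002,0.005,0,0,0,0,0,0,0.005]}}

```text
clock: 5.52
position: [550.5, 47.6, 143.3]
eef_rot: [-0.461, -1.961, 1.963]
force: [0.2, -0.5, 0.0]
finger_gap: 5.0
```

```bash
python3 s.py 552 47.5 106; python3 - <<'E'
from h import *
p,d=snap('scene'); s=arm.state(); print(s['position'])
for r in range(168,204,2):
    P=xyz('scene',d,[[c,r] for c in range(282,299,2)])
    print(r,' '.join(f"{x[0]:.0f},{x[1]:.0f},{x[2]:.0f}{'b' if q[2]>q[0]+40 else ''}" for x,q in zip(P,p[r,282:299:2].astype(int))))
a=cv2.resize(p[150:250,230:345],None,fx=6,fy=6,interpolation=cv2.INTER_CUBIC)
cv2.imwrite('pics/s4.png',a[:,:,::-1])
E
```

```text
t 5.525 p [550.5  47.6 143.3] yaw 153.4 tilt 0.16 F [ 0.2 -0.5  0. ] T [0.   0.   0.01] gap 5.0432558314258085 q [-0.05  0.39 -0.19  1.   -0.   -1.15]
shift tool [-1.4 37.3 -0.7] [[-0.894, -0.003, -0.448], [0.448, -0.0, -0.894], [0.002, -1.0, 0.001]]
[550.874327    47.52575196 143.45191572]
168 528,48,247 529,42,251 531,37,253 538,38,248 545,38,244 550,37,241 550,30,246 555,28,244 557,23,246
170 531,51,237 529,42,244 533,39,244 536,35,245 558,51,221 551,37,234 547,27,243 552,24,242 570,35,224
172 540,60,219 527,40,240 533,40,237 535,35,239 556,49,217 550,35,230 549,28,235 557,30,229 567,32,221
174 534,54,221 526,39,236 534,40,230 716,213,1 553,45,214 548,34,225 553,32,224 561,33,218 568,33,214
176 530,50,219 531,44,222 534,39,224 558,57,197 553,45,208 550,35,217 553,31,218 560,32,212 735,188,-2
178 531,50,211 530,43,217 535,41,215 540,39,213 552,43,203 547,32,214 553,31,211 724,186,-2 727,181,-1
180 538,58,195 532,44,208 534,39,211 542,40,205 550,41,199 548,33,206 558,36,197 718,180,-3 720,173,0
182 533,52,195 537,49,195 534,39,204 541,40,199 548,39,195 551,35,196 560,37,188 713,175,
[... 337 characters left out ...]
0,102,95 537,41,174 544,42,168 548,38,169 607,88,93 684,154,-4 687,148,-2 690,143,0
192 553,71,134 559,70,131b 562,66,131b 594,90,93b 598,86,93 600,81,96 606,79,93 608,74,96 611,69,97
194 551,69,130 550,61,136b 555,59,134b 559,55,134b 593,81,93 599,79,90 600,73,95 603,68,96 609,67,93
196 551,69,122b 547,58,133b 549,53,135b 555,52,132b 588,76,92 593,74,90 596,69,92 600,66,92 603,61,93
198 548,66,119b 543,54,131b 546,49,134 552,48,130 581,69,94b 588,68,90 592,64,91 595,60,91 597,54,95
200 548,66,112b 540,50,129b 542,45,131b 546,42,131b 549,38,132b 581,61,93b 587,59,90 590,55,92 593,51,92
202 550,67,102b 542,52,119b 536,39,132b 539,35,134b 543,31,134b 571,51,100b 574,47,100b 584,49,92 587,45,93
```

View pics/s4.png

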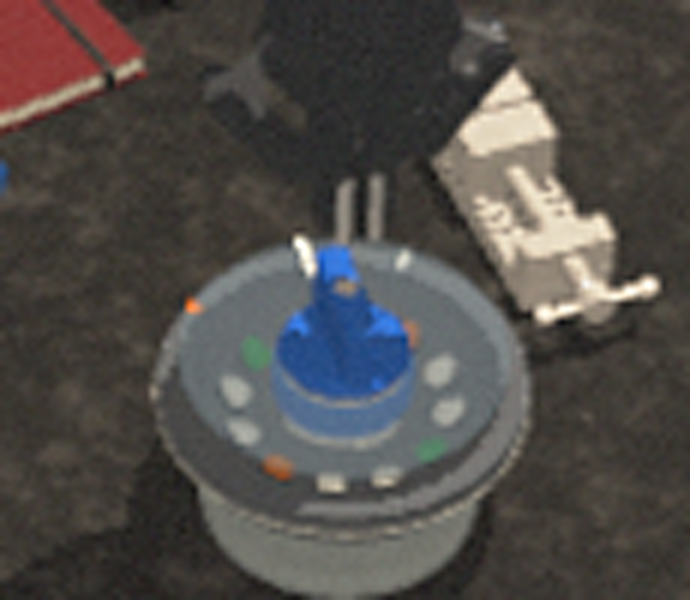

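The closed finger tips are at z of about 165 while the reported TCP is 143, so the real tips are 20 to 24 mm above the reported point. The wing and lid look unturned: the line end is at (303,255), the white mark at (403,260). I'll aim for a reported z of about 86.

Request:
{"op": "jog_arm", "data": {"rows": [0,0,0,-0.001,0,-0.0005,0.05,0,0,0,0,0,0,0.05,0,0,0,0,0,0,0.05,0,0,0,0,0.014,0,0.05,0,0,0,0,0.014,0,0.05,0,0,0,0,0.014,0,0.05,0,0,0,0,0.01,0,0.05,0,0,0,0,0,0,0.05]}}

```text
clock: 6.58
position: [550.1, 47.6, 85.0]
eef_rot: [-0.457, -1.959, 1.962]
force: [-0.1, 0.6, -0.7]
finger_gap: 50.0
```

```bash
python3 s.py 552 47.5 86
```

```text
t 6.575 p [550.1  47.6  85. ] yaw 153.4 tilt 0.35 F [-0.1  0.6 -0.7] T [ 0.02 -0.01 -0.02] gap 50.017640069267586 q [-0.05  0.44 -0.27  0.86 -0.   -1.15]
shift tool [-1.8 -1.  -0.8] [[-0.894, -0.006, -0.448], [0.448, 0.0, -0.894], [0.006, -1.0, 0.003]]
```

Request:
{"op": "jog_arm", "data": {"rows": [0,0,0,-0.0018,-0.001,-0.0008,0.03,0,0,0,0,0,0,0.02,0,0,0,0,0,0,0.005,0,0,0,0,0,0,0.005,0,0,0,0,0,0,0.005]}}

```text
clock: 7.2
position: [552.4, 47.9, 86.9]
eef_rot: [-0.458, -1.961, 1.962]
force: [-0.5, 1.2, -1.8]
finger_gap: 14.9
```

```bash
python3 s.py 552 47.5 86
```

```text
t 7.2 p [552.4  47.9  86.9] yaw 153.4 tilt 0.32 F [-0.5  1.2 -1.8] T [ 0.17  0.1  -0.05] gap 14.934202882509076 q [-0.05  0.45 -0.26  0.87  0.   -1.15]
shift tool [0.2 0.9 0.5] [[-0.894, -0.006, -0.448], [0.448, 0.001, -0.894], [0.005, -1.0, 0.002]]
```

Request:
{"op": "jog_arm", "data": {"rows": [0,-8,0,0,0,0,0.005,0,-8,0,0,0,0,0.005,0,-8,0,0,0,0,0.005,0,-8,0,0,0,0,0.005,0,-6,0,0,0,0,0.005,0,0,0,0,0,0,0.005]}}

```text
clock: 7.95
position: [551.8, 48.4, 86.6]
eef_rot: [-0.239, 2.111, -2.106]
force: [-0.9, 0.4, -1.1]
finger_gap: 14.9
```

```bash
python3 s.py 552.4 47.5 80
```

```text
t 7.95 p [551.8  48.4  86.6] yaw -167.4 tilt 0.39 F [-0.9  0.4 -1.1] T [ 0.02  0.2  -0.06] gap 14.898776387502021 q [-0.05  0.45 -0.26  0.87  0.   -1.84]
shift tool [-0.5  6.6  1. ] [[-0.976, -0.007, 0.218], [-0.218, 0.002, -0.976], [0.006, -1.0, -0.003]]
```

Request:
{"op": "jog_arm", "data": {"rows": [0,-1,0,0,0.002,0,0.005,0,0,0,0,0.003,0,0.005,0,0,0,0,0.003,0,0.005,0,0,0,0,0,0,0.005]}}

```text
clock: 8.45
position: [551.8, 48.2, 79.8]
eef_rot: [-0.251, 2.102, -2.098]
force: [-3.2, 1.6, 3.4]
finger_gap: 15.1
```

```bash
python3 s.py 552.4 47.5 80.3
```

```text
t 8.45 p [551.8  48.2  79.8] yaw -166.7 tilt 0.33 F [-3.2  1.6  3.4] T [ 0.39  0.92 -0.04] gap 15.140851230286605 q [-0.05  0.45 -0.27  0.85  0.   -1.85]
shift tool [-0.4 -0.6  0.8] [[-0.973, -0.006, 0.231], [-0.231, 0.001, -0.973], [0.005, -1.0, -0.003]]
```

```bash
cat > lid.py <<'E'
from h import *
p,d=snap('scene'); ys,xs=np.nonzero(d>0); P=xyz('scene',d,np.c_[xs,ys]); q=p[ys,xs].astype(int)
v=P[:,:2]-[552.4,47.4]; r=np.hypot(*v.T); a=np.degrees(np.arctan2(v[:,1],v[:,0]))-26.2; a=(a+180)%360-180
side=np.abs(v@np.array([.73,-.68]))
for nm,m in (('disc',(r>40)&(r<64)&(v@[.68,.73]<10)&(P[:,2]>70)&(P[:,2]<100)),('flange',(r<27)&(q[:,2]>q[:,0]+40)&(v@[.68,.73]<-5)&(P[:,2]<106)&(P[:,2]>88)),('rim',(r>74)&(r<81)&(v@[.68,.73]<0)&(P[:,2]>70)&(P[:,2]<85))):
    print(nm,m.sum(),np.median(P[m,2]).round(2))
m=(r>35)&(r<73)&(P[:,2]>70)&(P[:,2]<102)&(q.min(1)>170); print('white lid px',m.sum(),np.c_[r[m],a[m]].round(0)[:60].tolist())
import sys; cv2.imwrite(sys.argv[1],cv2.resize(p[150:250,230:345],None,fx=6,fy=6,interpolation=cv2.INTER_CUBIC)[:,:,::-1])
E
python3 lid.py pics/s5.png
```

```text
disc 468 86.55
flange 88 94.46
rim 207 77.98
white lid px 22 [[72.0, 2.0], [72.0, -1.0], [67.0, 0.0], [72.0, 79.0], [69.0, 78.0], [68.0, 79.0], [66.0, 78.0], [64.0, 76.0], [62.0, 74.0], [62.0, 79.0], [59.0, 78.0], [59.0, 73.0], [56.0, 74.0], [54.0, 82.0], [51.0, 81.0], [50.0, 77.0], [49.0, 74.0], [48.0, 80.0], [44.0, 83.0], [43.0, 78.0], [42.0, 81.0], [40.0, 78.0]]
```

View pics/s5.png

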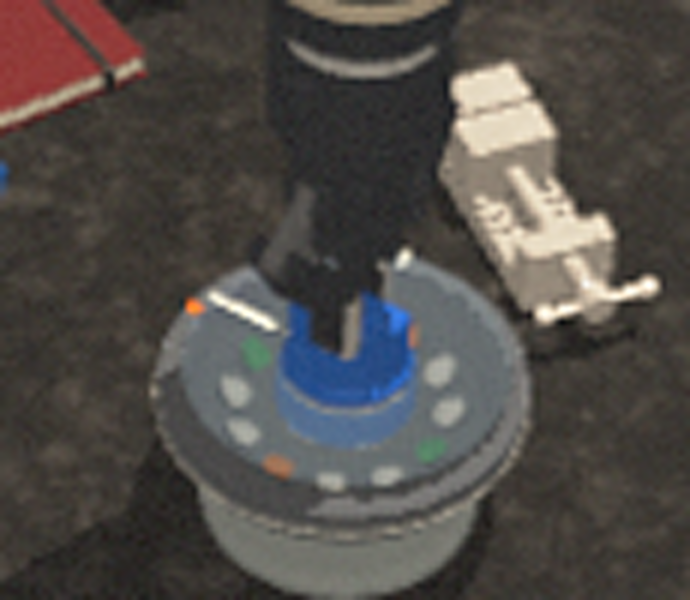

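The line end is now at (212,297), next to the orange dot at (195,307). The flange is at z 94.5, so the lid has dropped into the thread start. Next I'll screw it clockwise.

Request:
{"op": "jog_arm", "data": {"rows": [0,8,0,0,0,0,0.005,0,8,0,0,0,0,0.005,0,8,0,0,0.0007,0,0.005,0,8,0,0,0.0007,0,0.005,0,8,0,0,0.0007,0,0.005,0,0,0,0,0,0,0.005]}}

```text
clock: 9.25
position: [552.2, 47.9, 77.7]
eef_rot: [-0.483, -1.945, 1.946]
force: [-2.2, -0.2, 1.2]
finger_gap: 14.6
```

```bash
python3 s.py 552.4 47.5 80.3
```

```text
t 9.25 p [552.2  47.9  77.7] yaw 151.9 tilt 0.25 F [-2.2 -0.2  1.2] T [ 0.08  0.32 -0.13] gap 14.599515846237473 q [-0.05  0.45 -0.27  0.85  0.   -1.13]
shift tool [-0.4 -2.6  0.3] [[-0.882, -0.004, -0.471], [0.471, 0.001, -0.882], [0.004, -1.0, 0.001]]
```

Request:
{"op": "jog_arm", "data": {"rows": [0,8,0,0,0.0007,0,0.005,0,8,0,0,0.0007,0,0.005,0,8,0,0,0.0007,0,0.005,0,8,0,0,0.0007,0,0.005,0,5,0,0,0.0005,0,0.005,0,2,0,0,0.0005,0,0.005,0,0,0,0,0,0,0.005]}}

```text
clock: 10.12
position: [551.7, 47.8, 76.5]
eef_rot: [-0.987, -1.498, 1.504]
force: [-1.8, -1.3, -1.4]
finger_gap: 14.8
```

```bash
python3 s.py 552.4 47.5 75.5; python3 lid.py pics/s6.png
```

```text
t 10.125 p [551.7  47.8  76.5] yaw 113.3 tilt 0.21 F [-1.8 -1.3 -1.4] T [-0.24  0.    0.55] gap 14.774071635105184 q [-0.04  0.45 -0.28  0.84 -0.   -0.45]
shift tool [-0.5  1.  -0.6] [[-0.395, -0.003, -0.919], [0.919, -0.001, -0.395], [0.0, -1.0, 0.004]]
disc 490 83.18
flange 59 91.32
rim 213 78.11
white lid px 0 []
```

Request:
{"op": "jog_arm", "data": {"rows": [0,0,0,0,0.002,0,0.005,0,0,0,0,0.002,0,0.005,0,0,0,0,0,0,0.005]}}

```text
clock: 10.55
position: [551.4, 47.7, 76.0]
eef_rot: [-0.985, -1.504, 1.508]
force: [-0.7, 0.2, -5.6]
finger_gap: 14.7
```

```bash
python3 s.py 552.4 47.5 75.5; python3 lid.py pics/s6.png
```

```text
t 10.55 p [551.4  47.7  76. ] yaw 113.6 tilt 0.15 F [-0.7  0.2 -5.6] T [-0.01 -0.32  0.27] gap 14.695781770523057 q [-0.04  0.45 -0.28  0.84 -0.   -0.46]
shift tool [-0.6  0.5 -0.8] [[-0.4, -0.002, -0.916], [0.916, -0.002, -0.4], [-0.001, -1.0, 0.002]]
disc 460 82.43
flange 61 91.01
rim 213 78.08
white lid px 0 []
```

Request:
{"op": "jog_arm", "data": {"rows": [0,0,0,0,0,0,0.03,0,0,0,0,0,0,0.05,0,0,0,0,0,0,0.05,0,0,0,0,-0.03,0,0.05,0,0,0,0,-0.04,0,0.05,0,0,0,0,-0.05,0,0.05,0,0,0,0,-0.02,0,0.05,0,0,0,0.02,0,0.05,0.05,0,0,0,0.02,0,0.05,0.05,0,0,0,0.02,0,0.05,0.05,0,0,0,0.02,0,0.05,0.05,0,0,0,0,0,0,0.05]}}

```text
clock: 12.1
position: [332.6, 40.7, 218.5]
eef_rot: [-0.986, -1.507, 1.507]
force: [0.3, -1.1, 0.9]
finger_gap: 49.8
```

```bash
python3 s.py 552.4 47.5 75.5; python3 lid.py pics/s7.png; python3 - <<'E'
from h import *
p,d=snap('top'); cv2.imwrite('pics/t8.png',cv2.resize(p[160:245,235:335],None,fx=7,fy=7,interpolation=cv2.INTER_CUBIC)[:,:,::-1])
E
```

```text
t 12.1 p [332.6  40.7 218.5] yaw 113.7 tilt 0.1 F [ 0.3 -1.1  0.9] T [-0.02 -0.08  0.  ] gap 49.77509056447658 q [-0.1  -0.09 -0.56  1.1  -0.   -0.51]
shift tool [ -81.8  143.2 -203.9] [[-0.401, 0.001, -0.916], [0.916, -0.001, -0.401], [-0.002, -1.0, -0.0]]
disc 490 81.96
flange 56 90.71
rim 210 78.02
white lid px 11 [[67.0, 0.0], [69.0, -2.0], [61.0, 1.0], [61.0, -1.0], [58.0, 0.0], [62.0, -1.0], [56.0, 2.0], [57.0, -0.0], [50.0, 0.0], [48.0, -4.0], [52.0, 1.0]]
```

View pics/s7.png

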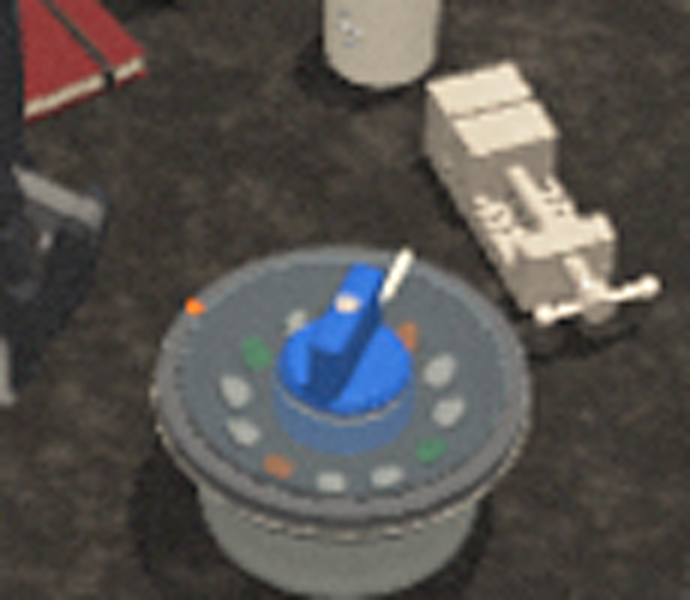

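The white line (395,280) runs straight into the white mark (407,255), and the disc's top is at 82.0 mm, which is rim plus 4 mm, so the lid is flat.

```bash
python3 -c "
from h import *
print(arm.hand_in())"
```

```text
the job is handed in; nothing more can be done
None
```

The lid is screwed down to the stop, its white line meets the rotor's white mark, and the arm let go and moved clear. I handed the job in at about 12 s; no verdict is reported.

- **Thread start:** I turned the knob back about 40°, to about 78° from the white mark. I then pushed the lid down about 6.8 mm. The flange was at 94.5 mm, which puts the underside 4.5 mm above the rim.
- **Closing:** I turned it clockwise to the stop, pushed lightly, opened the gripper and backed off.
- **Final camera check:** The disc's top is at 82.0 mm with the rim at 78.0 mm, so a 4 mm disc lies flat. The line is about 0° from the mark.

**What disagreed:**
- The first grasp closed on top of the wing. The camera depth showed the real fingertips about 20–24 mm above the reported TCP. I re-gripped lower; in the next picture the lid had not turned.
- Right after release, the flange height read 90.7 mm instead of the expected 90. This is within measuring noise and still inside the limit.

I did not measure the timer, pipette and bench tubes again at the end. Apart from the rotor and lid, nothing came into contact that I could see in the pictures or force readings.

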